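# Put the chromatography columns away in the graded cradle by length

### The job

The four steel chromatography columns have been rinsed and lie mixed up on the bench pad: put them away in the blue cradle with the white V-notched saddles in order of length, the shortest at its narrow end and the longest at its wide end, each lying level in both of its notches with its end nuts hanging free just outside the saddles. Lay each one in gently from close above (no dropping or rolling, no pressing hard), let go of all of them, and leave the timer, the tape roll and the red-capped conical flask where they are.

Things in the scene. Friction and masses are not known exactly. Their poses are not given: they have to be found in the camera images.
- column_130: Steel chromatography column, 130 mm long over all (the shortest of four, alike but for length): tube of 20 mm diameter, at each end 20 mm of hexagon nut (26 mm across flats) and blue plug. About 269 g. Origin at mid-length on the axis; own x along it, both ends alike. Starts lying on the pad, axis 13 mm above its top. Its place in the cradle's frame: x 0, y -102 mm, axis at z 46 mm.
- column_160: Steel chromatography column, 160 mm long over all (the second shortest of four, alike but for length): tube of 20 mm diameter, at each end 20 mm of hexagon nut (26 mm across flats) and blue plug. About 308 g. Origin at mid-length on the axis; own x along it, both ends alike. Starts lying on the pad, axis 13 mm above its top. Its place in the cradle's frame: x 0, y -34 mm, axis at z 46 mm.
- column_190: Steel chromatography column, 190 mm long over all (the second longest of four, alike but for length): tube of 20 mm diameter, at each end 20 mm of hexagon nut (26 mm across flats) and blue plug. About 347 g. Origin at mid-length on the axis; own x along it, both ends alike. Starts lying on the pad, axis 13 mm above its top. Its place in the cradle's frame: x 0, y +34 mm, axis at z 46 mm.
- column_220: Steel chromatography column, 220 mm long over all (the longest of four, alike but for length): tube of 20 mm diameter, at each end 20 mm of hexagon nut (26 mm across flats) and blue plug. About 386 g. Origin at mid-length on the axis; own x along it, both ends alike. Starts lying on the pad, axis 13 mm above its top. Its place in the cradle's frame: x 0, y +102 mm, axis at z 46 mm.
- cradle: Storage cradle, fixed, facing any way: four pairs of white V-notched saddles 68 mm apart in a row, on blue rails spreading from a narrow to a wide end. Origin on the worktop mid-row; z up, y along the row to the wide end, x along the columns. V bottom at z 32, saddle tops 46 mm, V 28 mm wide, saddles 9 mm thick; pairs 52, 82, 112, 142 mm apart inside; nuts hang outside, 10 mm clear.
- bench_pad: White absorbent bench pad with a blue edge, 270 x 340 x 3 mm, fixed flat on the worktop, on which the columns lie at the start. Origin at the centre of its underside; own x along its 270 mm side. Top 3 mm above the worktop.
- lab_timer: White lab timer with a small display, 60 x 62 x 19 mm, lying loose at the back; leave it alone. Origin at the centre of its underside.
- tape_roll: Roll of cream tape, 76 mm across, 18 mm high, lying flat and loose at the back; leave it alone. Origin at the centre of its underside.
- conical_flask: Clear conical flask with a red cap, 76 mm across, 137 mm high, standing loose at the back; leave it alone. Origin at the centre of its underside.

How it is judged:
By the outcome, as a careful person would: the job done as asked, in the order asked, and still so for the second after the job is handed in, with the robot touching nothing.
It also fails if it takes over 123 s, if anything falls off the work surface, if the arm or the gripper's body presses on something with over 40 N, if the wrist force passes 120 N, or if a joint passes its speed limit or range.

### The arm

A 7-joint arm with a two-finger parallel gripper is mounted at the origin on a cart in front of the work surface, level with it; the furniture and walls round the work are solid. World frame = base frame: x ahead of the robot, y to its left, z up, the work surface at z = 0. Lengths are in m, angles in degrees, forces in N, time in s.
With the tool pointing down it reaches from about 0.4 to 0.85 m from the base axis. Payload 4.5 kg.
Tool frame: the origin (TCP) lies at the very end of the fingers, on their centre line; the grasp point (between the pads) lies 19 mm behind it; z points along the fingers, y is the line along which they close (so a half turn about z gives the same grasp; the last joint's range is limited). The gripper opens to 85 mm and grips with 20 to 120 N. Pads are 22 mm wide; open, the fingers measure 114 mm over their backs; the gripper's body (76 mm by 85 mm) begins 54 mm behind the grasp point. The pads swing forward as they close: fully open they stand 13 mm farther back than shut.
Start: joints at [1.937, 39.483, -11.15, 89.685, 9.013, 51.709, -12.324], TCP at [0.625, 0, 0.231] pointing down, gripper open.
Joint ranges: [-172.22, 172.22], [-26.19, 119.32], [-84.43, 86.54], [7.71, 146.69], [-57.33, 237.33], [2.42, 119.75], [-152.13, 152.13]. Speed limits (degrees/s): [147.25, 147.25, 180, 180, 180, 180, 180].

### API

Orientations are given as a 3x3 rotation matrix whose columns are the frame's x, y, z axes.
In Python, from cell import sensors, cams, job gives the robot as it stands.
- The arm moves only by the tool step_arm, never from a script. Its argument "rows" is a list of rows, each a list of 3 entries, a list of its own where there are three numbers: the shift along the tool's x, y, z each as a share of 100 mm, from -1 to 1, then the turn about the tool's z as a share of 90 degrees, from -1 to 1, then the opening, from 0 (shut) to 1 (fully open). In form: [[[tx, ty, tz], roll, hand], ...]. A call has 1 to 12 rows; each row is the pose to reach, as a shift and turn from the pose commanded when the call began, along the tool's axes at that moment; what a row does not reach only later rows make up. A row lasts 1/8 s, in which the tool goes at most 62.5 mm and 10.7 degrees, less where a joint would pass 70% of its speed; a pose out of reach is approached as far as the arm can. A call with a number of a shift or a turn outside -1 to 1 is refused whole. A call with a gripper value outside its range is refused whole. The fingers move at their own pace and stop on an object; "squeeze" is the grip in N (left out, the last holds). Time passes only in rows, so rows that repeat a pose let the fingers close. It gives the time, the measured TCP pose, the force, the opening and the grip force at its end, in the units of the state.
- sensors.read_state(): the state, without advancing time (a new reading comes with each control period).
- cams.grab_frame(name): name is "scene" or "side" or "wrist"; returns a dict with "image" (400x640x3 uint8, red, green, blue), "range_z" (400x640 float32, m along the optical axis (not along the pixel's ray), 0 where there is no reading), "camera_matrix" (3x3 intrinsics, pixels), "k1" (the pictures are not rectified: a ray, as slopes to the right and down, at radius r is drawn at 1 + k1 r^2 times it, then the intrinsics apply), "xyz" and "attitude" of the camera in the world; the wrist camera has in their place "mount" (4x4, takes a point from camera to tool coordinates, whose origin is the TCP and whose axes are the flange's). Camera axes: x right, y up, looking along -z (the intrinsics and any distortion apply to the point x, -y, -z); pixel columns grow to the right and rows downward; lengths in m; the calibration is good to about 2 mm. A picture is of the moment at which its call begins: read the wrist's pose just before it.
- job.close_job(): hands the job in; it is judged then, once.
The state is a dict: "clock": time; "qpos": joint angles; "joint_vel": joint speeds; "tau": joint torques, N m; "eef_pos": TCP position; "eef_rot": TCP orientation; "ft_force": force on the tool from outside, world axes, zero at the start; "ft_torque": the same for the moment, N m; "opening": finger opening in m; "gripper_force": force on a finger pad.
Only numpy, scipy, OpenCV 4.12 (cv2) and the standard library are available. Lean on these libraries where they do the work, as an engineer would, in place of code of your own. Each camera call takes 0.05 s, during which the arm holds its last target. There are 200 camera calls.

## Working session

There is one attempt and no reset: what is moved stays moved. The work goes in short steps, Python scripts to look and compute and a tool call to move; the robot and the scene stay as the last step left them, time stands still between calls to the robot, and variables do not carry over. Pictures are saved under pics/ and viewed, at most 14 in all, crops included, and the job is handed in when it is done.

Besides the shell and the picture viewer there is one more tool, called after ">>>" as name(argument=value, ...) on one line, values as JSON. step_arm: Moves the arm, as the interface text tells. Shift numbers are shares of 100 mm and turn numbers shares of 90 degrees, none past 1 either way. Its arguments: {"type":"object","properties":{"rows":{"type":"array"},"squeeze":{"type":"number"}},"required":["rows"]}

```bash
mkdir -p pics; ls; cat > h.py <<'E'
import numpy as np,cv2
from cell import sensors,cams,job
def grab(n,save=None):
    s=sensors.read_state(); f=cams.grab_frame(n)
    if save: cv2.imwrite('pics/'+save,f['image'][:,:,::-1])
    if 'mount' in f:
        T=np.eye(4);T[:3,:3]=s['eef_rot'];T[:3,3]=s['eef_pos'];M=T@np.array(f['mount'])
        f['R'],f['p']=M[:3,:3],M[:3,3]
    else: f['R'],f['p']=np.array(f['attitude']),np.array(f['xyz'])
    return f
def rays(f,px):
    px=np.array(px,float).reshape(-1,2);K=np.array(f['camera_matrix'])
    d=np.c_[(px[:,0]-K[0,2])/K[0,0],(px[:,1]-K[1,2])/K[1,1]];u=d.copy()
    for _ in range(20): u=d/(1+f['k1']*(u**2).sum(1,keepdims=True))
    return np.c_[u[:,0],-u[:,1],-np.ones(len(u))]@f['R'].T
def plane(f,px,z):
    r=rays(f,px); return f['p']+r*((z-f['p'][2])/r[:,2])[:,None]
def depth(f,px):
    px=np.array(px).reshape(-1,2); return f['p']+rays(f,px)*f['range_z'][px[:,1],px[:,0]][:,None]
E
python3 - <<'E'
from h import *
for n in ['scene','side','wrist']:
    f=grab(n,n+'0.png'); print(n,f['p'],f['R'][:,2],f['k1'],np.array(f['camera_matrix'])[0,0])
s=sensors.read_state();print(s)
E
```

```text
pics
scene [0.20563897 0.85682407 0.78389031] [-0.35494247  0.6756248   0.64617874] -0.06810677960375185 399.9243923214495
side [0.65004485 0.98198525 0.84542289] [0.01510426 0.75303232 0.65781015] -0.04784229462813197 396.60734502187967
wrist [0.62474764 0.07200027 0.37330379] [0.00109419 0.28136828 0.95959924] -0.040977805898597924 321.2295828204637
{'clock': 0.15, 'qpos': array([  1.93890492,  39.52396869, -11.14538983,  89.73087896,
         9.01237176,  51.71097274, -12.32295015]), 'joint_vel': array([-0.0913235 , -0.18649673, -0.0036562 , -0.16712462, -0.03295431,
       -0.0738172 ,  0.03357908]), 'tau': array([-6.29315091e-04, -5.39936972e+01, -1.26815826e+00, -1.58719003e+01,
        9.24438267e-03,  6.49630194e-03,  1.79077297e-06]), 'eef_pos': array([ 6.24494687e-01, -6.46303111e-05,  2.30649739e-01]), 'eef_rot': array([[-4.28258494e-05,  9.99998928e-01, -1.46361263e-03],
       [ 9.99999993e-01,  4.26687457e-05, -1.07370715e-04],
       [-1.07308149e-04, -1.46361722e-03, -9.99998923e-01]]), 'ft_force': array([0.99179941, 0.13485059, 0.16528294]), 'ft_torque': array([-0.00380154,  0.03634644,  0.04021997]), 'gripper_force': 0.0, 'opening': 0.0856003638414271}
```

View pics/scene0.png

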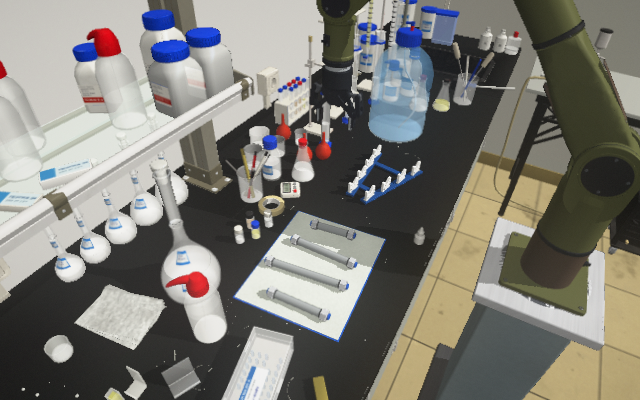

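View pics/side0.png

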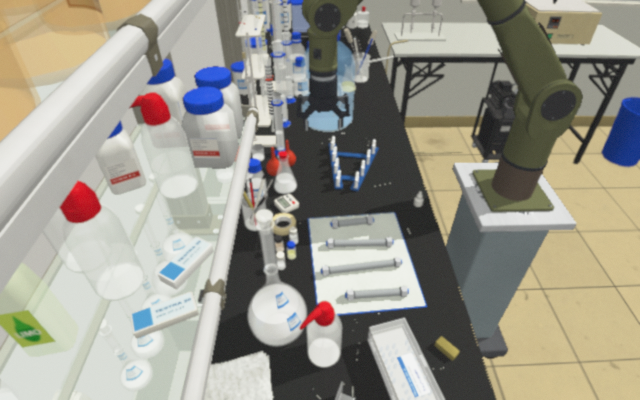

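View pics/wrist0.png

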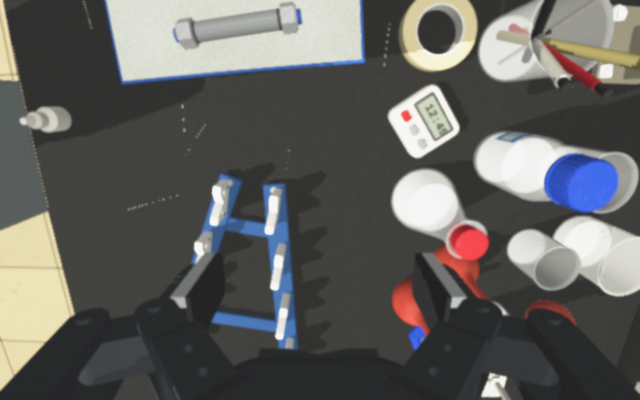

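Scene/side show the four columns on the pad (scene ≈ (332,229), (322,252), (305,274), (298,304)) and the cradle (≈(384,175)), with its narrow end towards the pad according to the wrist view (narrow saddles at ≈(220,200),(274,205)). Next, coarse positions.

```bash
python3 - <<'E'
from h import *
f=grab('scene')
np.set_printoptions(precision=3,suppress=True)
print(plane(f,[[332,229],[322,252],[305,274],[298,304]],.016))
print(plane(f,[[350,188],[379,150],[372,195],[418,170]],.046))
print(depth(f,[[350,188],[379,150],[303,160],[300,187],[270,203],[280,280]]))
f=grab('wrist'); print(plane(f,[[240,25],[437,35],[433,122]],.016)); print(plane(f,[[220,185],[274,195]],.046)); print(plane(f,[[200,240],[281,305]],.046))
E
```

```text
[[0.541 0.153 0.016]
 [0.524 0.24  0.016]
 [0.526 0.323 0.016]
 [0.496 0.406 0.016]]
[[ 0.562  0.001  0.046]
 [ 0.566 -0.233  0.046]
 [ 0.492 -0.002  0.046]
 [ 0.415 -0.19   0.046]]
[[ 0.571 -0.023  0.026]
 [ 0.576 -0.265  0.025]
 [ 0.736 -0.02   0.072]
 [ 0.722  0.021 -0.001]
 [ 0.76   0.132 -0.001]
 [ 0.576  0.359  0.001]]
[[0.546 0.151 0.016]
 [0.746 0.143 0.016]
 [0.75  0.055 0.016]]
[[ 0.521 -0.008  0.046]
 [ 0.578 -0.019  0.046]]
[[ 0.494 -0.071  0.046]
 [ 0.581 -0.154  0.046]]
```

>>> step_arm(rows=[[[-1,-1,-1],0,1],[[-1,-1,-1],0,1],[[-1,-1,-1],0,1],[[-1,-1,-1],0,1],[[-1,-1,-1],0,1],[[-1,-1,-1],0,1]])

```text
clock: 1.0
eef_pos: [0.5253, -0.0985, 0.3303]
eef_rot: [[-0.002, 1.0, -0.001], [1.0, 0.002, 0.001], [0.001, -0.001, -1.0]]
ft_force: [-0.7, 0.5, -0.4]
opening: 0.0855
gripper_force: 0.0
```

```bash
python3 - <<'E'
from h import *
f=grab('wrist','cr.png'); np.savez('cr.npz',**f)
print(sensors.read_state()['eef_pos'],sensors.read_state()['joint_vel'])
E
```

```text
[ 0.5252706  -0.0985854   0.33027855] [ 0.04645096 -0.12928822  0.37733354 -0.07766966  0.09011115  0.17445135
  0.06894288]
```

View pics/cr.png

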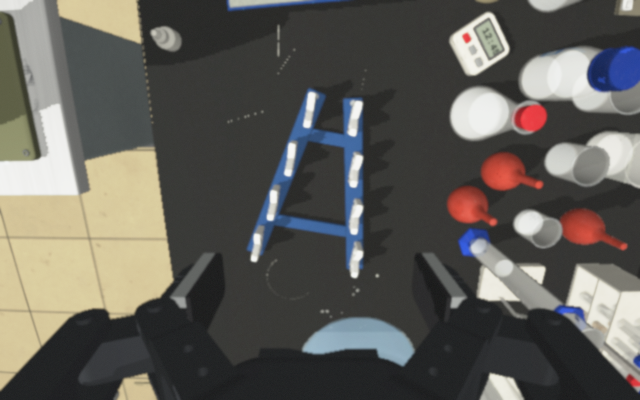

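>>> step_arm(rows=[[[1,0,0],0,1],[[1,0,0],0,1]])

```text
clock: 1.3
eef_pos: [0.525, 0.0039, 0.3306]
eef_rot: [[-0.004, 1.0, -0.001], [1.0, 0.004, 0.002], [0.002, -0.001, -1.0]]
ft_force: [0.3, 0.4, 0.6]
opening: 0.0855
gripper_force: 0.0
```

>>> step_arm(rows=[[[1,0,0],0,1],[[1,0,0],0,1]])

```text
clock: 1.55
eef_pos: [0.5245, 0.1047, 0.3306]
eef_rot: [[-0.005, 1.0, -0.001], [1.0, 0.005, 0.002], [0.002, -0.001, -1.0]]
ft_force: [1.1, -1.2, 0.4]
opening: 0.0856
gripper_force: 0.0
```

>>> step_arm(rows=[[[1,0,0],0,1],[[1,0,0],0,1]])

```text
clock: 1.8
eef_pos: [0.524, 0.2048, 0.3305]
eef_rot: [[-0.005, 1.0, -0.001], [1.0, 0.005, 0.002], [0.002, -0.001, -1.0]]
ft_force: [0.7, -0.1, 0.3]
opening: 0.0857
gripper_force: 0.0
```

>>> step_arm(rows=[[[0.6,0,0],0,1],[[0.6,0,0],0,1],[[0.6,0,0],0,1],[[0.6,0,0],0,1]])

```text
clock: 2.3
eef_pos: [0.5253, 0.2585, 0.3309]
eef_rot: [[0.002, 1.0, -0.0], [1.0, -0.002, -0.001], [-0.001, -0.0, -1.0]]
ft_force: [0.9, -0.2, -0.1]
opening: 0.0852
gripper_force: 0.0
```

```bash
python3 - <<'E'
from h import *
f=grab('wrist','pad.png'); np.savez('pad.npz',**f)
print(sensors.read_state()['eef_pos'],sensors.read_state()['joint_vel'])
E
```

```text
[0.52537687 0.25851341 0.33111545] [ 0.15187684 -0.17563861 -0.21461259 -0.10135039 -0.05144707 -0.06867907
 -0.14619411]
```

View pics/pad.png

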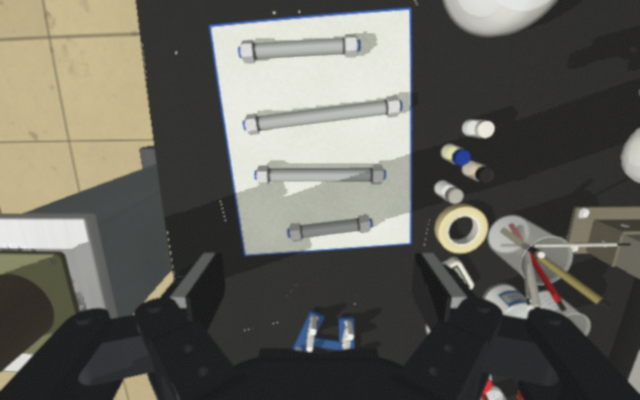

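The cradle view shows 8 saddles: left ones at (311,108)…(257,243), right ones at (355,117)…(355,260), narrow end up (+y). The pad view shows the columns at rows ≈47, 113, 174 and 228. I'll segment these.

```bash
cat > m.py <<'E'
from h import *
np.set_printoptions(precision=4,suppress=True)
def cloud(f):
    v,u=np.mgrid[0:400,0:640];px=np.c_[u.ravel(),v.ravel()]
    return depth(f,px).reshape(400,640,3)
def cols(f):
    P=cloud(f); ok=(f['range_z']>0)
    print('pad z',np.median(P[120:140,225:235,2]))
    m=ok&(P[...,2]>.012)&(P[...,2]<.06)&(P[...,0]>.36)&(P[...,0]<.70)&(P[...,1]>.08)&(P[...,1]<.48)
    n,l,st,c=cv2.connectedComponentsWithStats(m.astype('uint8'))
    out=[]
    for i in range(1,n):
        if st[i,4]<400: continue
        q=P[l==i]; (cx,cy),(w,h),a=cv2.minAreaRect((q[:,:2]*1000).astype(np.float32))
        b=cv2.boxPoints(((cx,cy),(w,h),a)); e=[b[1]-b[0],b[2]-b[1]]; e=max(e,key=np.linalg.norm)
        ang=np.degrees(np.arctan2(e[1],e[0])); ang=(ang+90)%180-90
        qq=q[q[:,2]>.017]
        print(st[i],'c',cx,cy,'size',w,h,'ang',ang,'zmax',np.percentile(q[:,2],98),'mean',q[:,:2].mean(0))
def saddles(f):
    P=cloud(f); im=f['image'].astype(int)
    m=(f['range_z']>0)&(im.min(2)>120)&(P[...,2]>.025)&(P[...,2]<.06)&(P[...,0]>.36)&(P[...,0]<.66)&(P[...,1]>-.32)&(P[...,1]<.05)
    n,l,st,c=cv2.connectedComponentsWithStats(m.astype('uint8')); out=[]
    for i in range(1,n):
        if st[i,4]<30: continue
        q=P[l==i]; t=q[q[:,2]>.040]
        (cx,cy),_,_=cv2.minAreaRect((q[:,:2]*1000).astype(np.float32))
        print(st[i],'n',len(q),len(t),'mean',q.mean(0),'rect',cx,cy,'zmax',q[:,2].max(),'top ext',t.min(0) if len(t) else '',t.max(0) if len(t) else '')
if __name__=='__main__':
    cols(dict(np.load('pad.npz'))); saddles(dict(np.load('cr.npz')))
E
python3 m.py
```

```text
pad z 0.0026391633511788637
[ 237   34  124   30 2099] c 500.43499755859375 402.9175720214844 size 160.06700134277344 28.43087387084961 ang 2.8031616 zmax 0.030013763276596026 mean [0.5009 0.402 ]
[ 243   95  160   40 2518] c 530.63232421875 317.6499938964844 size 218.60792541503906 29.523000717163086 ang 6.6949997 zmax 0.029801789305417166 mean [0.531  0.3183]
[ 254  165  132   20 1936] c 527.4154663085938 233.94398498535156 size 28.64444351196289 188.4886932373047 ang -0.05718994 zmax 0.029927065958670635 mean [0.5277 0.2355]
[ 288  214   85   28 1194] c 543.0916748046875 151.39712524414062 size 128.0660858154297 29.256887435913086 ang 7.4325256 zmax 0.030000519348070354 mean [0.5427 0.1542]
[304  92  12  36 249] n 249 157 mean [ 0.5144 -0.0307  0.0413] rect 514.2369384765625 -30.983320236206055 zmax 0.048813253352584296 top ext [ 0.5069 -0.0532  0.0401] [ 0.5212 -0.0094  0.0488]
[348 100  14  36 277] n 277 159 mean [ 0.5725 -0.041   0.0404] rect 573.06201171875 -41.35396957397461 zmax 0.04782824212975306 top ext [ 0.5656 -0.0633  0.0402] [ 0.5804 -0.019   0.0478]
[285 141  12  35 
[... 428 characters left out ...]
ct 461.44757080078125 -159.44219970703125 zmax 0.04786438784753094 top ext [ 0.4545 -0.1806  0.04  ] [ 0.4688 -0.1376  0.0479]
[350 201  12  33 218] n 218 109 mean [ 0.579  -0.1795  0.0391] rect 579.9274291992188 -180.20957946777344 zmax 0.047465469916561476 top ext [ 0.5727 -0.2014  0.0401] [ 0.5857 -0.1586  0.0475]
[252 229  11  33 226] n 226 126 mean [ 0.4357 -0.2226  0.0397] rect 434.6913757324219 -224.45687866210938 zmax 0.047508368529571354 top ext [ 0.4281 -0.2469  0.0401] [ 0.4423 -0.2022  0.0475]
[350 245  13  33 241] n 241 120 mean [ 0.5814 -0.2483  0.039 ] rect 582.1338500976562 -249.9774627685547 zmax 0.04782544740546524 top ext [ 0.5748 -0.2723  0.04  ] [ 0.5898 -0.2276  0.0478]
```

```bash
python3 - <<'E'
from m import *
W=np.array([[.51405,-.0313],[.573,-.04115],[.48765,-.09535],[.5764,-.1109],[.46165,-.1591],[.5792,-.18],[.4352,-.22455],[.5823,-.24995]])
ys=[-.102,-.034,.034,.102];xs=[.0305,.0455,.0605,.0755]
C=np.array([[s*x,y] for x,y in zip(xs,ys) for s in(1,-1)])
a=C-C.mean(0);b=W-W.mean(0)
th=np.arctan2((a[:,0]*b[:,1]-a[:,1]*b[:,0]).sum(),(a*b).sum())
R=np.array([[np.cos(th),-np.sin(th)],[np.sin(th),np.cos(th)]]);t=W.mean(0)-R@C.mean(0)
print(np.degrees(th),t);print('res mm',(C@R.T+t-W)*1e3)
for y in ys: print('slot',R@[0,y]+t)
f=dict(np.load('pad.npz'));P=cloud(f)
for n,c,an in[(130,(.543,.1514),7.43),(160,(.5004,.4029),2.8),(190,(.5274,.2339),-.06),(220,(.5306,.3176),6.7)]:
    c=np.array(c)
    for _ in range(4):
        u=np.array([np.cos(np.radians(an)),np.sin(np.radians(an))]);v=np.array([-u[1],u[0]])
        d=P[...,:2]-c;A=d@u;B=d@v
        m=(abs(A)<n/2e3-.025)&(abs(B)<.012)&(P[...,2]>.021)
        k=np.polyfit(A[m],B[m],1); c=c+v*k[1]; an+=np.degrees(np.arctan(k[0]))
    s=(abs(B)<.016)&(P[...,2]>.012)&(P[...,2]<.04)&(abs(A)<.14)
    lo,hi=A[s].min(),A[s].max(); print(n,'c',c+u*(lo+hi)/2,'ang',an,'len',hi-lo,m.sum())
print(sensors.read_state()['eef_pos'])
E
```

```text
170.1564596649251 [ 0.5262 -0.1365]
res mm [[-0.482   0.4751]
 [ 0.67   -0.1033]
 [-0.4863  0.0906]
 [ 0.424   0.0834]
 [-0.8907 -0.594 ]
 [ 0.778  -0.3799]
 [-0.845   0.4215]
 [ 0.832   0.0068]]
slot [ 0.5436 -0.036 ]
slot [ 0.532 -0.103]
slot [ 0.5204 -0.17  ]
slot [ 0.5087 -0.237 ]
130 c [0.543  0.1524] ang 7.247119197018424 len 0.1280574723139107 559
160 c [0.5004 0.4027] ang 2.8231072400071615 len 0.16006742957192974 1154
190 c [0.5274 0.235 ] ang 0.9829394367181685 len 0.1885915459510485 1184
220 c [0.5306 0.3181] ang 7.095006586573126 len 0.21866333399074694 1628
[0.5254 0.2585 0.3311]
```

Everything agrees with the sizes given: lengths 128/160/189/219 mm, saddle fit under 1 mm. Starting with the 130.

>>> step_arm(rows=[[[-1,0.18,0.5],0.92,0.6],[[-1,0.18,1],0.92,0.6],[[-1,0.18,1],0.92,0.6],[[-1,0.18,1],0.92,0.6],[[-1,0.18,1],0.92,0.6],[[-1,0.18,1],0.92,0.6],[[-1,0.18,1],0.92,0.6],[[-1,0.18,1],0.92,0.6],[[-1,0.18,1],0.92,0.6],[[-1,0.18,1],0.92,0.6],[[-1,0.18,1],0.92,0.6]])

```text
clock: 3.72
eef_pos: [0.5431, 0.1597, 0.2314]
eef_rot: [[0.992, 0.126, 0.0], [0.126, -0.992, 0.0], [0.0, -0.0, -1.0]]
ft_force: [-0.6, -0.3, -0.4]
opening: 0.0514
gripper_force: 0.0
```

```bash
cat > go.py <<'E'
import sys
from h import *
# usage: go.py x y z yaw  -> shift (share of 100mm) and roll from measured pose
s=sensors.read_state();p=np.array(s['eef_pos']);R=np.array(s['eef_rot'])
x,y,z,a=map(float,sys.argv[1:5]);yaw=np.degrees(np.arctan2(R[1,0],R[0,0]))
print('pos',p.round(4),'yaw',yaw.round(2),'tilt',R[:2,2].round(4),'q7',s['qpos'][6].round(1))
print('shift',(R.T@(np.array([x,y,z])-p)*10).round(3),'roll',round((yaw-a)/90,3),'F',np.array(s['ft_force']).round(1))
E
python3 go.py .543 .1524 .005 7.25
```

```text
pos [0.5431 0.1597 0.2314] yaw 7.24 tilt [0.0001 0.0002] q7 -95.6
shift [-0.01   0.073  2.264] roll -0.0 F [-0.6 -0.3 -0.4]
```

>>> step_arm(rows=[[[-0.01,0.07,0.5],0,0.6],[[-0.01,0.07,1],0,0.6]])

```text
clock: 3.98
eef_pos: [0.5438, 0.1525, 0.1309]
eef_rot: [[0.992, 0.125, 0.003], [0.125, -0.992, 0.001], [0.003, -0.0, -1.0]]
ft_force: [0.8, -0.1, -1.1]
opening: 0.0515
gripper_force: 0.0
```

>>> step_arm(rows=[[[0,0,0.4],0,0.6],[[0,0,0.8],0,0.6],[[0,0,0.8],0,0.6],[[0,0,0.8],0,0.6],[[0,0,0.8],0,0.6]])

```text
clock: 4.6
eef_pos: [0.5443, 0.1533, 0.0532]
eef_rot: [[0.992, 0.125, 0.003], [0.125, -0.992, 0.001], [0.003, -0.001, -1.0]]
ft_force: [-0.0, 0.5, -0.6]
opening: 0.0515
gripper_force: 0.0
```

```bash
python3 go.py .543 .1524 .005 7.25
```

```text
pos [0.5443 0.1533 0.0532] yaw 7.2 tilt [0.0033 0.001 ] q7 -92.4
shift [-0.015  0.007  0.482] roll -0.001 F [-0.   0.5 -0.6]
```

>>> step_arm(rows=[[[-0.01,0.01,0.25],0,0.6],[[-0.01,0.01,0.47],0,0.6],[[-0.01,0.01,0.47],0,0.6],[[-0.01,0.01,0.47],0,0.6],[[-0.01,0.01,0.47],0,0],[[-0.01,0.01,0.47],0,0],[[-0.01,0.01,0.47],0,0],[[-0.01,0.01,0.47],0,0],[[-0.01,0.01,0.47],0,0]], squeeze=50)

```text
clock: 5.72
eef_pos: [0.5427, 0.1518, 0.0054]
eef_rot: [[0.992, 0.125, 0.002], [0.125, -0.992, 0.0], [0.002, -0.0, -1.0]]
ft_force: [-0.9, -0.8, 6.1]
opening: 0.0182
gripper_force: 48.6
```

```bash
python3 go.py .543 .1524 .005 7.25
```

```text
pos [0.5427 0.1518 0.0054] yaw 7.2 tilt [0.0016 0.0002] q7 -91.9
shift [ 0.004 -0.006  0.004] roll -0.001 F [-0.9 -0.8  6.1]
```

>>> step_arm(rows=[[[0,0,-0.2],0,0],[[0,0,-0.6],0,0],[[0,0,-1],0,0],[[0,0,-1],0,0]])

```text
clock: 6.22
eef_pos: [0.5443, 0.1524, 0.1081]
eef_rot: [[0.992, 0.125, 0.007], [0.125, -0.992, 0.002], [0.007, -0.001, -1.0]]
ft_force: [0.1, -0.1, -2.1]
opening: 0.0182
gripper_force: 49.5
```

```bash
python3 go.py .5436 -.036 .0354 -9.84; python3 -c "
from cell import sensors;s=sensors.read_state();print(s['opening'],s['gripper_force'])"
```

```text
pos [0.5443 0.1524 0.1081] yaw 7.19 tilt [0.0067 0.002 ] q7 -92.8
shift [-0.247  1.869  0.723] roll 0.189 F [ 0.1 -0.1 -2.1]
0.018219683013971172 49.50034260749817
```

>>> step_arm(rows=[[[-0.12,0.5,0],0.1,0],[[-0.24,1,0],0.19,0],[[-0.24,1,0],0.19,0]])

```text
clock: 6.6
eef_pos: [0.5291, 0.0433, 0.1041]
eef_rot: [[0.983, -0.181, -0.003], [-0.181, -0.983, -0.005], [-0.002, 0.005, -1.0]]
ft_force: [0.8, 0.1, -2.4]
opening: 0.0183
gripper_force: 49.6
```

>>> step_arm(rows=[[[0.15,0.4,0],0,0],[[0.2,0.8,0],0,0],[[0.2,0.8,0],0,0],[[0.2,0.8,0],0,0],[[0.2,0.8,0],0,0]])

```text
clock: 7.22
eef_pos: [0.5366, -0.0306, 0.1041]
eef_rot: [[0.986, -0.169, -0.0], [-0.169, -0.986, 0.001], [-0.001, -0.001, -1.0]]
ft_force: [-0.6, -0.5, -3.0]
opening: 0.0181
gripper_force: 49.7
```

```bash
python3 go.py .5436 -.036 .0354 -9.84
```

```text
pos [ 0.5366 -0.0306  0.1041] yaw -9.74 tilt [-0.0005  0.0013] q7 -88.7
shift [0.078 0.042 0.687] roll 0.001 F [-0.6 -0.5 -3. ]
```

>>> step_arm(rows=[[[0.08,0.04,0.2],0,0],[[0.08,0.04,0.4],0,0],[[0.08,0.04,0.56],0,0],[[0.08,0.04,0.56],0,0],[[0.08,0.04,0.56],0,0],[[0.08,0.04,0.56],0,0]])

```text
clock: 7.98
eef_pos: [0.5445, -0.0379, 0.049]
eef_rot: [[0.985, -0.172, 0.001], [-0.172, -0.985, -0.0], [0.001, -0.0, -1.0]]
ft_force: [-0.2, -0.0, -2.6]
opening: 0.018
gripper_force: 49.7
```

```bash
python3 go.py .5436 -.036 .0354 -9.84; python3 -c "
from h import *; grab('wrist','p1.png')"
```

```text
pos [ 0.5445 -0.0379  0.049 ] yaw -9.89 tilt [ 0.0014 -0.0001] q7 -87.6
shift [-0.012 -0.017  0.136] roll -0.001 F [-0.2 -0.  -2.6]
```

View pics/p1.png

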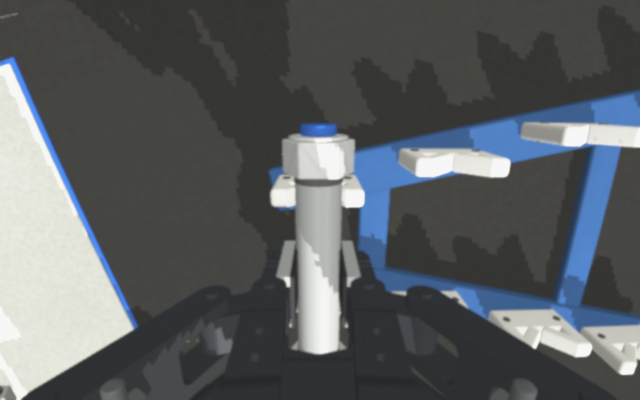

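The column sits symmetrically over the far saddle (≈(318,190)), with the nut at (318,155) beyond it. Lowering.

>>> step_arm(rows=[[[-0.01,-0.02,0.04],0,0],[[-0.01,-0.02,0.08],0,0],[[-0.01,-0.02,0.11],0,0],[[-0.01,-0.02,0.125],0,0],[[-0.01,-0.02,0.125],0,0],[[-0.01,-0.02,0.125],0,0]])

```text
clock: 8.78
eef_pos: [0.5432, -0.0366, 0.036]
eef_rot: [[0.985, -0.173, 0.0], [-0.173, -0.985, -0.001], [0.0, 0.001, -1.0]]
ft_force: [-1.2, -2.0, 1.3]
opening: 0.0181
gripper_force: 50.3
```

```bash
python3 go.py .5436 -.036 .0354 -9.84
```

```text
pos [ 0.5432 -0.0366  0.036 ] yaw -9.94 tilt [ 0.0001 -0.0008] q7 -87.6
shift [ 0.003 -0.006  0.006] roll -0.001 F [-1.2 -2.   1.3]
```

Touching down (weight taken up). Release and lift.

>>> step_arm(rows=[[[0,0,0],0,0.3],[[0,0,0],0,0.45],[[0,0,0],0,0.45],[[0,0,0],0,0.45],[[0,0,-0.2],0,0.45],[[0,0,-0.6],0,0.45],[[0,0,-1],0,0.45]])

```text
clock: 9.65
eef_pos: [0.543, -0.0357, 0.1367]
eef_rot: [[0.985, -0.172, -0.001], [-0.172, -0.985, 0.0], [-0.001, 0.0, -1.0]]
ft_force: [0.9, -0.1, 0.4]
opening: 0.0385
gripper_force: 0.0
```

```bash
python3 go.py .5274 .235 .005 1
```

```text
pos [ 0.543  -0.0357  0.1367] yaw -9.89 tilt [-0.0008  0.0001] q7 -88.9
shift [-0.617 -2.64   1.317] roll -0.121 F [ 0.9 -0.1  0.4]
```

>>> step_arm(rows=[[[-0.1,-0.45,0],0,0.6],[[-0.2,-0.9,0],0,0.6]])

```text
clock: 9.9
eef_pos: [0.5395, 0.057, 0.1366]
eef_rot: [[0.985, -0.174, 0.002], [-0.174, -0.985, 0.0], [0.002, -0.001, -1.0]]
ft_force: [1.4, 1.0, 0.1]
opening: 0.051
gripper_force: 0.0
```

>>> step_arm(rows=[[[-0.1,-0.45,0],0,0.6],[[-0.2,-0.9,0],0,0.6]])

```text
clock: 10.15
eef_pos: [0.5346, 0.1499, 0.1359]
eef_rot: [[0.985, -0.172, 0.0], [-0.172, -0.985, 0.0], [0.0, -0.0, -1.0]]
ft_force: [0.4, -0.7, 0.4]
opening: 0.0513
gripper_force: 0.0
```

>>> step_arm(rows=[[[-0.1,-0.45,0.2],-0.06,0.6],[[-0.22,-0.84,0.5],-0.12,0.6],[[-0.22,-0.84,0.8],-0.12,0.6],[[-0.22,-0.84,0.8],-0.12,0.6],[[-0.22,-0.84,0.8],-0.12,0.6],[[-0.22,-0.84,0.8],-0.12,0.6]])

```text
clock: 10.9
eef_pos: [0.5287, 0.2344, 0.0572]
eef_rot: [[1.0, 0.014, 0.002], [0.014, -1.0, 0.001], [0.002, -0.001, -1.0]]
ft_force: [-0.4, -0.9, -0.8]
opening: 0.0511
gripper_force: 0.0
```

```bash
python3 go.py .5274 .235 .005 1
```

```text
pos [0.5287 0.2344 0.0572] yaw 0.82 tilt [0.0024 0.0005] q7 -103.2
shift [-0.015 -0.006  0.522] roll -0.002 F [-0.4 -0.9 -0.8]
```

>>> step_arm(rows=[[[-0.01,0,0.25],0,0.6],[[-0.01,0,0.45],0,0.6],[[-0.01,0,0.5],0,0.6],[[-0.01,0,0.5],0,0.6],[[-0.01,0,0.5],0,0],[[-0.01,0,0.5],0,0],[[-0.01,0,0.5],0,0],[[-0.01,0,0.5],0,0],[[-0.01,0,0.5],0,0]])

```text
clock: 12.02
eef_pos: [0.5271, 0.2347, 0.0067]
eef_rot: [[1.0, 0.015, 0.001], [0.015, -1.0, 0.0], [0.001, -0.0, -1.0]]
ft_force: [-0.3, -2.2, 5.3]
opening: 0.0181
gripper_force: 48.9
```

>>> step_arm(rows=[[[0,0,-0.2],0,0],[[0,0,-0.6],0,0],[[0,0,-1],0,0],[[0,0,-1],0,0]])

```text
clock: 12.52
eef_pos: [0.5287, 0.2359, 0.1094]
eef_rot: [[1.0, 0.016, 0.006], [0.016, -1.0, 0.003], [0.006, -0.003, -1.0]]
ft_force: [0.5, -0.8, -4.4]
opening: 0.0181
gripper_force: 49.7
```

```bash
python3 go.py .5204 -.170 .036 -9.84
```

```text
pos [0.5287 0.2359 0.1094] yaw 0.92 tilt [0.0063 0.0029] q7 -103.9
shift [-0.153  4.059  0.721] roll 0.12 F [ 0.5 -0.8 -4.4]
```

>>> step_arm(rows=[[[-0.02,0.45,0],0,0],[[-0.04,1,0],0,0]])

```text
clock: 12.78
eef_pos: [0.5233, 0.1355, 0.1051]
eef_rot: [[1.0, 0.02, -0.001], [0.02, -1.0, 0.001], [-0.001, -0.001, -1.0]]
ft_force: [0.6, -1.6, -3.7]
opening: 0.0182
gripper_force: 49.6
```

>>> step_arm(rows=[[[-0.02,0.5,0],0,0],[[-0.04,1,0],0,0]])

```text
clock: 13.02
eef_pos: [0.5207, 0.0334, 0.1051]
eef_rot: [[1.0, 0.016, -0.002], [0.016, -1.0, -0.0], [-0.002, 0.0, -1.0]]
ft_force: [0.9, -0.6, -3.3]
opening: 0.018
gripper_force: 49.6
```

>>> step_arm(rows=[[[-0.02,0.5,0],0,0],[[-0.04,1,0],0,0]])

```text
clock: 13.28
eef_pos: [0.5184, -0.0665, 0.1051]
eef_rot: [[1.0, 0.016, -0.002], [0.016, -1.0, 0.0], [-0.002, -0.0, -1.0]]
ft_force: [1.1, 0.5, -2.2]
opening: 0.0182
gripper_force: 49.6
```

>>> step_arm(rows=[[[-0.02,0.5,0],0.06,0],[[-0.03,1,0],0.12,0],[[-0.03,1,0],0.12,0],[[-0.03,1,0.2],0.12,0],[[-0.03,1,0.2],0.12,0],[[-0.03,1,0.2],0.12,0]])

```text
clock: 14.02
eef_pos: [0.5177, -0.1645, 0.0858]
eef_rot: [[0.985, -0.171, -0.001], [-0.171, -0.985, 0.001], [-0.001, -0.0, -1.0]]
ft_force: [0.3, 0.5, -3.1]
opening: 0.0182
gripper_force: 49.7
```

```bash
python3 go.py .5204 -.170 .0367 -9.84
```

```text
pos [ 0.5177 -0.1645  0.0858] yaw -9.83 tilt [-0.0007  0.0005] q7 -78.4
shift [0.036 0.05  0.491] roll 0.0 F [ 0.3  0.5 -3.1]
```

>>> step_arm(rows=[[[0.04,0.05,0],0,0],[[0.04,0.05,0.2],0,0],[[0.04,0.05,0.4],0,0],[[0.04,0.05,0.4],0,0],[[0.04,0.05,0.4],0,0],[[0.04,0.05,0.4],0,0]])

```text
clock: 14.78
eef_pos: [0.5217, -0.1712, 0.0467]
eef_rot: [[0.985, -0.172, 0.002], [-0.172, -0.985, -0.001], [0.002, 0.0, -1.0]]
ft_force: [0.0, -0.2, -3.4]
opening: 0.0182
gripper_force: 49.7
```

```bash
python3 go.py .5204 -.170 .0367 -9.84
```

```text
pos [ 0.5217 -0.1712  0.0467] yaw -9.9 tilt [ 0.0018 -0.0006] q7 -77.8
shift [-0.015 -0.01   0.1  ] roll -0.001 F [ 0.  -0.2 -3.4]
```

>>> step_arm(rows=[[[-0.015,-0.01,0.03],0,0],[[-0.015,-0.01,0.06],0,0],[[-0.015,-0.01,0.08],0,0],[[-0.015,-0.01,0.09],0,0],[[-0.015,-0.01,0.095],0,0],[[-0.015,-0.01,0.095],0,0]])

```text
clock: 15.52
eef_pos: [0.5196, -0.1705, 0.0371]
eef_rot: [[0.985, -0.172, 0.001], [-0.172, -0.985, -0.001], [0.001, 0.001, -1.0]]
ft_force: [-2.2, -1.3, 5.9]
opening: 0.0186
gripper_force: 50.8
```

```bash
python3 go.py .5204 -.170 .0367 -9.84
```

```text
pos [ 0.5196 -0.1705  0.0371] yaw -9.93 tilt [ 0.0006 -0.001 ] q7 -77.7
shift [ 0.007 -0.007  0.004] roll -0.001 F [-2.2 -1.3  5.9]
```

>>> step_arm(rows=[[[0,0,-0.01],0,0.3],[[0,0,-0.01],0,0.45],[[0,0,-0.01],0,0.45],[[0,0,-0.01],0,0.45],[[0,0,-0.2],0,0.45],[[0,0,-0.6],0,0.45],[[0,0,-1],0,0.45]])

```text
clock: 16.4
eef_pos: [0.5193, -0.1695, 0.1371]
eef_rot: [[0.985, -0.172, -0.001], [-0.172, -0.985, 0.0], [-0.001, -0.0, -1.0]]
ft_force: [0.9, -0.3, 0.6]
opening: 0.0382
gripper_force: 0.0
```

```bash
python3 go.py .5306 .3181 .006 7.1
```

```text
pos [ 0.5193 -0.1695  0.1371] yaw -9.9 tilt [-0.0009  0.0003] q7 -78.6
shift [-0.726 -4.823  1.312] roll -0.189 F [ 0.9 -0.3  0.6]
```

4 × (−.15,−.98) then the rest (−.126,−.90).

>>> step_arm(rows=[[[-0.07,-0.48,0],0,0.6],[[-0.15,-0.98,0],0,0.6]])

```text
clock: 16.65
eef_pos: [0.5223, -0.0701, 0.137]
eef_rot: [[0.985, -0.174, 0.002], [-0.174, -0.985, -0.0], [0.002, -0.0, -1.0]]
ft_force: [0.4, 0.9, -0.4]
opening: 0.0514
gripper_force: 0.0
```

>>> step_arm(rows=[[[-0.07,-0.5,0],0,0.6],[[-0.15,-0.98,0],0,0.6]])

```text
clock: 16.9
eef_pos: [0.5238, 0.0304, 0.1363]
eef_rot: [[0.985, -0.172, 0.0], [-0.172, -0.985, 0.0], [0.0, -0.0, -1.0]]
ft_force: [1.0, 1.7, 0.3]
opening: 0.0513
gripper_force: 0.0
```

>>> step_arm(rows=[[[-0.07,-0.5,0],0,0.6],[[-0.15,-0.98,0],0,0.6]])

```text
clock: 17.15
eef_pos: [0.5258, 0.1296, 0.1363]
eef_rot: [[0.985, -0.172, 0.0], [-0.172, -0.985, 0.0], [0.0, -0.0, -1.0]]
ft_force: [-0.1, -0.6, 0.6]
opening: 0.051
gripper_force: 0.0
```

>>> step_arm(rows=[[[-0.07,-0.5,0],0,0.6],[[-0.15,-0.98,0],0,0.6]])

```text
clock: 17.4
eef_pos: [0.5278, 0.2287, 0.1363]
eef_rot: [[0.985, -0.172, 0.0], [-0.172, -0.985, 0.0], [0.0, -0.0, -1.0]]
ft_force: [1.1, -0.4, 0.4]
opening: 0.0508
gripper_force: 0.0
```

>>> step_arm(rows=[[[-0.06,-0.45,0],-0.1,0.6],[[-0.13,-0.9,0.4],-0.19,0.6],[[-0.13,-0.9,0.8],-0.19,0.6],[[-0.13,-0.9,0.8],-0.19,0.6],[[-0.13,-0.9,0.8],-0.19,0.6],[[-0.13,-0.9,0.8],-0.19,0.6]])

```text
clock: 18.15
eef_pos: [0.5321, 0.3174, 0.0583]
eef_rot: [[0.992, 0.124, 0.003], [0.124, -0.992, 0.001], [0.003, -0.001, -1.0]]
ft_force: [-0.4, 0.8, -0.4]
opening: 0.0514
gripper_force: 0.0
```

```bash
python3 go.py .5306 .3181 .006 7.1
```

```text
pos [0.5321 0.3174 0.0583] yaw 7.12 tilt [0.003  0.0011] q7 -106.3
shift [-0.016 -0.008  0.523] roll 0.0 F [-0.4  0.8 -0.4]
```

>>> step_arm(rows=[[[-0.01,-0.01,0.25],0,0.6],[[-0.01,-0.01,0.45],0,0.6],[[-0.01,-0.01,0.51],0,0.6],[[-0.01,-0.01,0.51],0,0.6],[[-0.01,-0.01,0.51],0,0],[[-0.01,-0.01,0.51],0,0],[[-0.01,-0.01,0.51],0,0],[[-0.01,-0.01,0.51],0,0],[[-0.01,-0.01,0.51],0,0]])

```text
clock: 19.27
eef_pos: [0.5301, 0.3182, 0.0062]
eef_rot: [[0.992, 0.125, 0.001], [0.125, -0.992, -0.0], [0.001, 0.0, -1.0]]
ft_force: [-0.6, -1.1, 6.7]
opening: 0.018
gripper_force: 48.9
```

>>> step_arm(rows=[[[0,0,-0.2],0,0],[[0,0,-0.6],0,0],[[0,0,-1],0,0],[[0,0,-1],0,0]])

```text
clock: 19.77
eef_pos: [0.5315, 0.3201, 0.1089]
eef_rot: [[0.992, 0.126, 0.006], [0.126, -0.992, 0.004], [0.007, -0.003, -1.0]]
ft_force: [0.3, 0.1, -5.0]
opening: 0.0182
gripper_force: 50.1
```

```bash
python3 go.py .5087 -.237 .036 -9.84
```

```text
pos [0.5315 0.3201 0.1089] yaw 7.22 tilt [0.0061 0.004 ] q7 -106.9
shift [-0.931  5.5    0.706] roll 0.19 F [ 0.3  0.1 -5. ]
```

>>> step_arm(rows=[[[-0.08,0.45,0],0,0],[[-0.16,0.98,0],0,0]])

```text
clock: 20.02
eef_pos: [0.5244, 0.2196, 0.1042]
eef_rot: [[0.992, 0.129, -0.002], [0.129, -0.992, 0.0], [-0.002, -0.0, -1.0]]
ft_force: [1.2, -1.0, -4.3]
opening: 0.0179
gripper_force: 50.1
```

>>> step_arm(rows=[[[-0.08,0.5,0],0,0],[[-0.16,0.98,0],0,0]])

```text
clock: 20.27
eef_pos: [0.521, 0.1184, 0.1042]
eef_rot: [[0.992, 0.126, -0.002], [0.126, -0.992, -0.001], [-0.002, 0.0, -1.0]]
ft_force: [0.8, 0.5, -5.3]
opening: 0.0178
gripper_force: 50.1
```

>>> step_arm(rows=[[[-0.08,0.5,0],0,0],[[-0.16,0.98,0],0,0]])

```text
clock: 20.52
eef_pos: [0.5175, 0.0194, 0.1043]
eef_rot: [[0.992, 0.126, -0.002], [0.126, -0.992, -0.0], [-0.002, -0.0, -1.0]]
ft_force: [-0.0, 0.2, -5.3]
opening: 0.0181
gripper_force: 50.1
```

>>> step_arm(rows=[[[-0.08,0.5,0],0,0],[[-0.16,0.98,0],0,0]])

```text
clock: 20.78
eef_pos: [0.514, -0.0797, 0.1043]
eef_rot: [[0.992, 0.126, -0.002], [0.126, -0.992, 0.0], [-0.002, -0.001, -1.0]]
ft_force: [0.7, -0.7, -5.0]
opening: 0.018
gripper_force: 50.1
```

>>> step_arm(rows=[[[-0.08,0.5,0],0,0],[[-0.16,0.98,0],0,0]])

```text
clock: 21.02
eef_pos: [0.5104, -0.1787, 0.1042]
eef_rot: [[0.992, 0.125, -0.002], [0.125, -0.992, 0.001], [-0.002, -0.001, -1.0]]
ft_force: [0.4, 0.9, -4.7]
opening: 0.0183
gripper_force: 50.1
```

>>> step_arm(rows=[[[-0.06,0.3,0],0.1,0],[[-0.13,0.6,0],0.19,0],[[-0.13,0.6,0],0.19,0],[[-0.13,0.6,0.2],0.19,0],[[-0.13,0.6,0.2],0.19,0],[[-0.13,0.6,0.2],0.19,0]])

```text
clock: 21.78
eef_pos: [0.5061, -0.2378, 0.0852]
eef_rot: [[0.985, -0.17, -0.001], [-0.17, -0.985, 0.001], [-0.001, -0.001, -1.0]]
ft_force: [-0.4, -0.6, -4.7]
opening: 0.0182
gripper_force: 50.0
```

```bash
python3 go.py .5087 -.237 .0362 -9.84
```

```text
pos [ 0.5061 -0.2378  0.0852] yaw -9.81 tilt [-0.0006  0.0008] q7 -73.8
shift [ 0.024 -0.012  0.49 ] roll 0.0 F [-0.4 -0.6 -4.7]
```

>>> step_arm(rows=[[[0.02,-0.01,0],0,0],[[0.02,-0.01,0.2],0,0],[[0.02,-0.01,0.4],0,0],[[0.02,-0.01,0.4],0,0],[[0.02,-0.01,0.4],0,0],[[0.02,-0.01,0.4],0,0]])

```text
clock: 22.52
eef_pos: [0.5091, -0.2384, 0.0463]
eef_rot: [[0.985, -0.172, 0.002], [-0.172, -0.985, -0.001], [0.002, 0.0, -1.0]]
ft_force: [0.3, 0.6, -5.0]
opening: 0.0181
gripper_force: 50.0
```

```bash
python3 go.py .5087 -.237 .0362 -9.84
```

```text
pos [ 0.5091 -0.2384  0.0463] yaw -9.9 tilt [ 0.0019 -0.0008] q7 -73.7
shift [-0.006 -0.013  0.101] roll -0.001 F [ 0.3  0.6 -5. ]
```

>>> step_arm(rows=[[[-0.005,-0.013,0.03],0,0],[[-0.005,-0.013,0.06],0,0],[[-0.005,-0.013,0.08],0,0],[[-0.005,-0.013,0.09],0,0],[[-0.005,-0.013,0.09],0,0],[[-0.005,-0.013,0.09],0,0]])

```text
clock: 23.28
eef_pos: [0.5081, -0.2376, 0.0366]
eef_rot: [[0.985, -0.173, 0.001], [-0.173, -0.985, -0.001], [0.001, 0.001, -1.0]]
ft_force: [-1.3, -3.9, 1.1]
opening: 0.0183
gripper_force: 50.9
```

```bash
python3 go.py .5087 -.237 .0362 -9.84
```

```text
pos [ 0.5081 -0.2376  0.0366] yaw -9.94 tilt [ 0.0006 -0.0011] q7 -73.7
shift [ 0.005 -0.007  0.004] roll -0.001 F [-1.3 -3.9  1.1]
```

Contact made (weight unloaded). Release; last is the 160.

>>> step_arm(rows=[[[0,0,0],0,0.3],[[0,0,0],0,0.45],[[0,0,0],0,0.45],[[0,0,0],0,0.45],[[0,0,-0.2],0,0.45],[[0,0,-0.6],0,0.45],[[0,0,-1],0,0.45]])

```text
clock: 24.15
eef_pos: [0.5078, -0.2365, 0.1371]
eef_rot: [[0.985, -0.172, -0.001], [-0.172, -0.985, 0.0], [-0.001, -0.0, -1.0]]
ft_force: [1.4, -0.4, 0.4]
opening: 0.0386
gripper_force: 0.0
```

```bash
python3 go.py .5004 .4027 .006 2.8
```

```text
pos [ 0.5078 -0.2365  0.1371] yaw -9.89 tilt [-0.0007  0.0004] q7 -74.2
shift [-1.17  -6.284  1.314] roll -0.141 F [ 1.4 -0.4  0.4]
```

6 × (−.18,−.97) leaves (−.09,−.46).

>>> step_arm(rows=[[[-0.09,-0.48,0],0,0.6],[[-0.18,-0.97,0],0,0.6]])

```text
clock: 24.4
eef_pos: [0.5074, -0.1375, 0.137]
eef_rot: [[0.985, -0.174, 0.002], [-0.174, -0.985, -0.0], [0.002, -0.0, -1.0]]
ft_force: [0.6, -0.0, -0.3]
opening: 0.0512
gripper_force: 0.0
```

>>> step_arm(rows=[[[-0.09,-0.48,0],0,0.6],[[-0.18,-0.97,0],0,0.6]])

```text
clock: 24.65
eef_pos: [0.5059, -0.0379, 0.1364]
eef_rot: [[0.985, -0.172, 0.001], [-0.172, -0.985, 0.0], [0.001, -0.0, -1.0]]
ft_force: [0.3, 0.2, 0.4]
opening: 0.0512
gripper_force: 0.0
```

>>> step_arm(rows=[[[-0.09,-0.48,0],0,0.6],[[-0.18,-0.97,0],0,0.6]])

```text
clock: 24.9
eef_pos: [0.5048, 0.0608, 0.1364]
eef_rot: [[0.985, -0.172, 0.0], [-0.172, -0.985, 0.0], [0.0, -0.0, -1.0]]
ft_force: [0.0, 1.0, 0.2]
opening: 0.0512
gripper_force: 0.0
```

>>> step_arm(rows=[[[-0.09,-0.48,0],0,0.6],[[-0.18,-0.97,0],0,0.6]])

```text
clock: 25.15
eef_pos: [0.5036, 0.1595, 0.1364]
eef_rot: [[0.985, -0.172, 0.0], [-0.172, -0.985, 0.0], [0.0, -0.0, -1.0]]
ft_force: [-0.0, -0.1, 0.9]
opening: 0.0511
gripper_force: 0.0
```

>>> step_arm(rows=[[[-0.09,-0.48,0],0,0.6],[[-0.18,-0.97,0],0,0.6]])

```text
clock: 25.4
eef_pos: [0.5025, 0.2581, 0.1363]
eef_rot: [[0.985, -0.172, 0.0], [-0.172, -0.985, -0.0], [0.0, 0.0, -1.0]]
ft_force: [-0.2, -0.3, 0.3]
opening: 0.0513
gripper_force: 0.0
```

>>> step_arm(rows=[[[-0.09,-0.48,0],0,0.6],[[-0.18,-0.97,0],0,0.6]])

```text
clock: 25.65
eef_pos: [0.5013, 0.3568, 0.1363]
eef_rot: [[0.985, -0.172, -0.0], [-0.172, -0.985, -0.0], [-0.0, 0.0, -1.0]]
ft_force: [0.6, 0.4, -0.3]
opening: 0.0513
gripper_force: 0.0
```

>>> step_arm(rows=[[[-0.09,-0.46,0],-0.07,0.6],[[-0.09,-0.46,0.4],-0.14,0.6],[[-0.09,-0.46,0.8],-0.14,0.6],[[-0.09,-0.46,0.8],-0.14,0.6],[[-0.09,-0.46,0.8],-0.14,0.6],[[-0.09,-0.46,0.8],-0.14,0.6]])

```text
clock: 26.4
eef_pos: [0.502, 0.4028, 0.0583]
eef_rot: [[0.999, 0.047, 0.003], [0.047, -0.999, 0.002], [0.003, -0.002, -1.0]]
ft_force: [-0.2, 0.0, -0.4]
opening: 0.0511
gripper_force: 0.0
```

```bash
python3 go.py .5004 .4027 .006 2.8
```

```text
pos [0.502  0.4028 0.0583] yaw 2.68 tilt [0.0028 0.0021] q7 -116.7
shift [-0.018  0.001  0.523] roll -0.001 F [-0.2  0.  -0.4]
```

>>> step_arm(rows=[[[-0.01,0,0.25],0,0.6],[[-0.01,0,0.45],0,0.6],[[-0.01,0,0.51],0,0.6],[[-0.01,0,0.51],0,0.6],[[-0.01,0,0.51],0,0],[[-0.01,0,0.51],0,0],[[-0.01,0,0.51],0,0],[[-0.01,0,0.51],0,0],[[-0.01,0,0.51],0,0]])

```text
clock: 27.52
eef_pos: [0.5003, 0.4024, 0.0062]
eef_rot: [[0.999, 0.047, 0.001], [0.047, -0.999, 0.001], [0.001, -0.001, -1.0]]
ft_force: [-0.7, -0.5, 5.7]
opening: 0.0183
gripper_force: 49.0
```

>>> step_arm(rows=[[[0,0,-0.2],0,0],[[0,0,-0.6],0,0],[[0,0,-1],0,0],[[0,0,-1],0,0]])

```text
clock: 28.02
eef_pos: [0.5019, 0.4032, 0.1092]
eef_rot: [[0.999, 0.047, 0.006], [0.047, -0.999, 0.004], [0.006, -0.004, -1.0]]
ft_force: [0.5, 0.5, -4.4]
opening: 0.0177
gripper_force: 49.6
```

```bash
python3 go.py .532 -.103 .036 -9.84
```

```text
pos [0.5019 0.4032 0.1092] yaw 2.68 tilt [0.0058 0.0042] q7 -117.4
shift [0.059 5.074 0.712] roll 0.139 F [ 0.5  0.5 -4.4]
```

>>> step_arm(rows=[[[0.01,0.45,0],0,0],[[0.01,0.85,0],0,0]])

```text
clock: 28.28
eef_pos: [0.5036, 0.3153, 0.1043]
eef_rot: [[0.999, 0.048, -0.002], [0.048, -0.999, -0.002], [-0.002, 0.002, -1.0]]
ft_force: [0.6, -0.9, -3.9]
opening: 0.0178
gripper_force: 49.5
```

>>> step_arm(rows=[[[0.01,0.45,0],0,0],[[0.01,0.85,0],0,0]])

```text
clock: 28.52
eef_pos: [0.5088, 0.23, 0.1044]
eef_rot: [[0.999, 0.047, -0.002], [0.047, -0.999, -0.002], [-0.002, 0.002, -1.0]]
ft_force: [-0.3, 0.0, -3.8]
opening: 0.0178
gripper_force: 49.5
```

>>> step_arm(rows=[[[0.01,0.45,0],0,0],[[0.01,0.85,0],0,0]])

```text
clock: 28.78
eef_pos: [0.5138, 0.1453, 0.1045]
eef_rot: [[0.999, 0.047, -0.002], [0.047, -0.999, -0.001], [-0.002, 0.001, -1.0]]
ft_force: [0.6, 0.2, -4.1]
opening: 0.0178
gripper_force: 49.5
```

>>> step_arm(rows=[[[0.01,0.45,0],0,0],[[0.01,0.85,0],0,0]])

```text
clock: 29.02
eef_pos: [0.5188, 0.0606, 0.1045]
eef_rot: [[0.999, 0.047, -0.002], [0.047, -0.999, -0.001], [-0.002, 0.001, -1.0]]
ft_force: [0.4, 0.3, -3.6]
opening: 0.0181
gripper_force: 49.5
```

>>> step_arm(rows=[[[0.01,0.45,0],0,0],[[0.01,0.85,0],0,0]])

```text
clock: 29.28
eef_pos: [0.5238, -0.0241, 0.1045]
eef_rot: [[0.999, 0.046, -0.002], [0.046, -0.999, -0.0], [-0.002, 0.0, -1.0]]
ft_force: [-0.0, 1.2, -2.7]
opening: 0.018
gripper_force: 49.5
```

>>> step_arm(rows=[[[0.01,0.4,0],0.07,0],[[0.01,0.82,0],0.14,0],[[0.01,0.82,0],0.14,0],[[0.01,0.82,0],0.14,0],[[0.01,0.82,0],0.14,0],[[0.01,0.82,0],0.14,0]])

```text
clock: 30.02
eef_pos: [0.5295, -0.1029, 0.1051]
eef_rot: [[0.985, -0.17, -0.0], [-0.17, -0.985, 0.001], [-0.0, -0.001, -1.0]]
ft_force: [-0.4, -0.1, -3.8]
opening: 0.0179
gripper_force: 49.6
```

```bash
python3 go.py .532 -.103 .0362 -9.84
```

```text
pos [ 0.5295 -0.1029  0.1051] yaw -9.78 tilt [-0.0004  0.0007] q7 -85.3
shift [ 0.025 -0.003  0.689] roll 0.001 F [-0.4 -0.1 -3.8]
```

>>> step_arm(rows=[[[0.02,0,0.15],0,0],[[0.02,0,0.35],0,0],[[0.02,0,0.5],0,0],[[0.02,0,0.59],0,0],[[0.02,0,0.59],0,0],[[0.02,0,0.59],0,0],[[0.02,0,0.59],0,0]])

```text
clock: 30.9
eef_pos: [0.532, -0.1046, 0.0469]
eef_rot: [[0.985, -0.172, 0.001], [-0.172, -0.985, -0.0], [0.001, -0.0, -1.0]]
ft_force: [-0.1, 0.6, -2.8]
opening: 0.0181
gripper_force: 49.6
```

```bash
python3 go.py .532 -.103 .0362 -9.84
```

```text
pos [ 0.532  -0.1046  0.0469] yaw -9.9 tilt [ 0.0012 -0.0002] q7 -84.8
shift [-0.003 -0.016  0.107] roll -0.001 F [-0.1  0.6 -2.8]
```

>>> step_arm(rows=[[[0,-0.015,0.03],0,0],[[0,-0.015,0.06],0,0],[[0,-0.015,0.08],0,0],[[0,-0.015,0.095],0,0],[[0,-0.015,0.095],0,0],[[0,-0.015,0.095],0,0]])

```text
clock: 31.65
eef_pos: [0.5318, -0.1035, 0.0369]
eef_rot: [[0.985, -0.172, 0.0], [-0.172, -0.985, -0.001], [0.0, 0.001, -1.0]]
ft_force: [-1.4, -1.4, -1.9]
opening: 0.0184
gripper_force: 50.0
```

```bash
python3 go.py .532 -.103 .0362 -9.84
```

```text
pos [ 0.5318 -0.1035  0.0369] yaw -9.93 tilt [ 0.0002 -0.0005] q7 -84.9
shift [ 0.001 -0.006  0.007] roll -0.001 F [-1.4 -1.4 -1.9]
```

Just touching; go 0.6 mm further, then release and back off so the camera can see the cradle.

>>> step_arm(rows=[[[0,0,0.006],0,0],[[0,0,0.006],0,0],[[0,0,0.006],0,0],[[0,0,0.006],0,0.3],[[0,0,0.006],0,0.45],[[0,0,0.006],0,0.45],[[0,0,0.006],0,0.45],[[0,0,-0.2],0,0.45],[[0,0,-0.6],0,0.45],[[0,0,-1],0,0.45]])

```text
clock: 32.9
eef_pos: [0.5316, -0.1029, 0.1376]
eef_rot: [[0.985, -0.172, -0.001], [-0.172, -0.985, 0.0], [-0.001, -0.0, -1.0]]
ft_force: [1.6, -0.2, 0.8]
opening: 0.0385
gripper_force: 0.0
```

>>> step_arm(rows=[[[0,0,-0.5],-0.2,0.6],[[0,0,-1],-0.4,0.6],[[0,0,-1],-0.6,0.6],[[0,0,-1],-0.89,0.6],[[0,0,-1],-0.89,0.6],[[0,0,-1],-0.89,0.6],[[0,0,-1],-0.89,0.6],[[0,0,-1],-0.89,0.6],[[0,0,-1],-0.89,0.6],[[0,0,-1],-0.89,0.6],[[0,0,-1],-0.89,0.6]])

```text
clock: 34.28
eef_pos: [0.5318, -0.103, 0.2368]
eef_rot: [[0.339, 0.941, -0.0], [0.941, -0.339, -0.0], [-0.0, 0.0, -1.0]]
ft_force: [0.2, -0.3, 0.7]
opening: 0.051
gripper_force: 0.0
```

```bash
python3 - <<'E'
from m import *
f=grab('wrist','end.png');print(sensors.read_state()['eef_pos']);P=cloud(f)
for n,c in[(130,(.5436,-.036)),(160,(.532,-.103)),(190,(.5204,-.17)),(220,(.5087,-.237))]:
    c=np.array(c);an=-9.84
    u=np.array([np.cos(np.radians(an)),np.sin(np.radians(an))]);v=np.array([-u[1],u[0]])
    d=P[...,:2]-c;A=d@u;B=d@v;z=P[...,2]
    s=(abs(B)<.016)&(z>.042)&(z<.08)&(abs(A)<.15)
    m=(abs(A)<n/2e3-.04)&(abs(B)<.012)&(z>.05)
    kz=np.polyfit(A[m],z[m],1);kb=np.polyfit(A[m],B[m],1)
    print(n,'ends',A[s].min(),A[s].max(),'slope deg z,lat',np.degrees(kz[0]),np.degrees(kb[0]),'lat',kb[1],'top',np.percentile(z[m],95))
E
```

```text
[ 0.5318 -0.103   0.2368]
130 ends -0.06535720239840238 0.06445191757687838 slope deg z,lat 406.8883224669169 3.9794837283214433 lat 0.0009784888808954911 top 0.37956072361405546
160 ends -0.0791822320404854 0.07968275502483824 slope deg z,lat 35.72603473682809 -2.4412089818826166 lat 0.006100400380338298 top 0.3245455374219705
190 ends -0.09519913552556382 0.0948587227311364 slope deg z,lat 0.0037847003599497334 0.026379690402525285 lat 0.0013042084225089135 top 0.05680476565970582
220 ends -0.0978043355624172 0.10960433585534822 slope deg z,lat 0.061833988791408834 -0.1584650533168238 lat 0.0019043071952970657 top 0.05673465881798523
```

View pics/end.png

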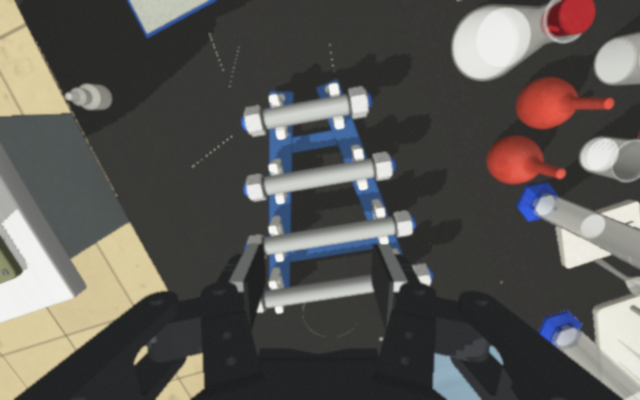

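The picture shows all four columns in their slots (130 at (310,110), 160 at (320,178), 190 at (330,240), 220 at (340,288)), with the nuts outside the saddles and nothing disturbed. The odd 130/160 slopes come from unfiltered far-off points, so I'll recheck those with a height limit and then hand in.

```bash
python3 - <<'E'
from m import *
f=grab('wrist');P=cloud(f);ok=True
for n,c in[(130,(.5436,-.036)),(160,(.532,-.103)),(190,(.5204,-.17)),(220,(.5087,-.237))]:
    u=np.array([np.cos(np.radians(-9.84)),np.sin(np.radians(-9.84))]);v=np.array([-u[1],u[0]])
    d=P[...,:2]-c;A=d@u;B=d@v;z=P[...,2]
    m=(abs(A)<n/2e3-.035)&(abs(B)<.006)&(z>.045)&(z<.065)
    sl=np.degrees(np.polyfit(A[m],z[m],1)[0]);top=np.percentile(z[m],95);print(n,sl,top)
    ok&=abs(sl)<1 and abs(top-.0565)<.002
print(ok)
if ok: print(job.close_job())
E
```

```text
130 -0.025907970421389613 0.057095729569269574
160 0.00040953208711824897 0.05710089669279107
190 0.07249239320978358 0.056959365872526646
220 0.12563421606167283 0.05685813581187901
True
the job is handed in; nothing more can be done
None
```

All four columns lie level in their notches in length order, shortest at the cradle's narrow end, and are released; the timer, tape roll and flask were left alone, and the job was handed in at about 34 s of the 123 s allowed.

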